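Close and lock the dental articulator

TASK

The articulator that carries the plaster casts has been left open: without gripping or lifting anything, push its upper bow gently over and down with the fingertips, without slamming or forcing it, until it is fully closed with the incisal pin on the incisal table. Then push its side lock lever forward until it stands fully upright over the stud, so that the bow is locked. Leave the articulator standing in its place, leave the other articulator as it is, and do not disturb the things around.

Things in the scene. Friction and masses are not known exactly. Their poses are not given: they have to be found in the camera images.
- artic: The articulator to close: aluminium, loose on the bench, about 1.5 kg in all, with cream plaster casts of teeth on its base and under its upper bow. Origin on the bench under its base, z up; its front is its own -x (roughly towards the robot), its left is +y. Base from x = -85 to +65 mm, 122 mm along y at the back, 44 mm in front. Two posts at the back (y = +48 and -48 mm) carry the bow's hinge.
- artic_hinge (a point): Middle of the bow's hinge axis, fixed on artic at x = +45, y = 0, z = 105 mm of its frame; the axis is parallel to its y. When the bow is closed, the blocks over the posts reach 121 mm above the bench, the bow's plate 112 mm.
- artic_table (a point): Centre of the top of the incisal table of artic: a black disc of 30 mm at x = -60, y = 0, z = 22 mm of its frame. The foot of the closed bow's incisal pin stands here.
- bow (a joint): Angle of the upper bow of artic about its hinge, rad. 0 = closed: bow level, pin on the incisal table (solid stop); 1.57 = bow upright; 2.0 = leaning back, its stop; starts at 1.25 to 1.8. The hinge is stiff: the bow (0.2 kg) stays where it is left, and 0.5 to 2.5 N across its front end moves it.
- bow_press (a point): Middle of a free flat place on the bow's upper (outer) face, 83 mm from the hinge, good for pressing down: 37 mm long between the mounting screw's head (18 mm wide, 8 mm high, 53 mm from the hinge) and the incisal pin; bow 40 mm wide up to 85 mm from the hinge, then a clamp 24 mm wide and 2 mm higher. Turns with the bow; when closed 112 mm above the bench.
- bow_pin_top (a point): Centre of the top end of the incisal pin of artic: a steel rod of 8 mm square to the bow near its front end, 105 mm from the hinge; its top end stands 30 mm above the hinge axis (21 mm out of the clamp) when closed. With the bow open this end points backwards, away from the front. Turns with the bow.
- lock (a joint): Angle of the lock lever of artic, rad. 0 = upright, locked: its nose reaches over the stud on the closed bow (solid stop); grows as the lever is thrown back, away from the front, at most 0.9; starts at 0.5 to 0.8. It stays where it is left; about 1 N at its knob moves it. If upright too early, it blocks the bow from closing.
- lock_knob (a point): Centre of the black ball knob (14 mm) on the end of the lock lever of artic, outside its left (+y) post. The lever, a flat bar 8 mm wide, turns about a pivot parallel to y at x = +25, z = 75 mm of artic; the knob is 78 mm from it, at y = +72 mm. Upright it stands 153 mm above the bench at x = +25 mm; thrown back it leans to +x and is lower.
- spare: The other articulator, alike but with no plaster casts, only bare black mounting plates; also open. Loose; same frame and sizes as artic. To be left alone. The two may stand in either place.
- spare_bow (a joint): Bow angle of spare, as bow; to be left as it is.
- spare_lock (a joint): Lock lever angle of spare, as lock; to be left as it is.
- spare_bow_pin_top (a point): Top end of the incisal pin of spare, as bow_pin_top.
- model: Bystander: loose cream plaster model of a dental arch, about 65 x 56 x 24 mm, teeth up. Origin: centre of its underside.
- bowl: Bystander: green mixing bowl, 110 mm across, 62 mm high. Origin: centre of its underside.
- bottle: Bystander: white bottle with a red cap, 48 mm diameter, 120 mm high. Origin: centre of its underside.
- spatula: Bystander: plaster spatula with a black handle, 200 mm long, lying flat. Origin: its middle, on the bench.
Things that resemble listed ones, but are neither listed nor needed, are in the scene too. What is shaped like the artic but blue is not meant.

How it is judged:
By the outcome, as a careful person would: the job done as asked, in the order asked, and still so for the second after the job is handed in, with the robot touching nothing.
It also fails if it takes over 58 s, if anything falls off the work surface, if the arm or the gripper's body presses on something with over 40 N, if the wrist force passes 120 N, or if a joint passes its speed limit or range.

ROBOT

A 7-joint arm with a two-finger parallel gripper is mounted at the origin on the work surface. World frame = base frame: x ahead of the robot, y to its left, z up, the work surface at z = 0. Lengths are in m, angles in rad, forces in N, time in s.
With the tool pointing down it reaches from about 0.425 to 0.925 m from the base axis. Payload 6.8 kg.
Tool frame: the origin (TCP) lies on the centre line of the jaws, within the pads' length; the fingertips stand 14 mm ahead of it and the grasp point (between the pads) lies 5 mm behind it (bot.finger_overhang is the distance from the TCP to the fingertips, in m); z points along the fingers, y is the line along which they close (so a half turn about z gives the same grasp; the last joint's range is limited). The gripper opens to 85 mm and grips with 20 to 120 N. Pads are 22 mm wide; open, the fingers measure 114 mm over their backs; the gripper's body (76 mm by 85 mm) begins 54 mm behind the grasp point. The pads swing forward as they close: fully open they stand 13 mm farther back than shut.
Start: joints at [-1.411, 0.477, 0.022, 1.555, -0.011, 1.109, -0.083], TCP at [0.179, 0.651, 0.245] pointing down, gripper open.
Joint ranges: [-2.96, 2.96], [-0.34, 2.1], [-1.41, 1.46], [0.24, 2.44], [-1.37, 4.51], [0.17, 1.92], [-2.96, 2.96]. Speed limits (rad/s): [2.39, 2.39, 3.14, 3.14, 3.14, 3.14, 3.14].

INTERFACE

Orientations are given as a unit quaternion [w, x, y, z].
In Python, from station import bot gives the robot as it stands.
- The arm moves only by the shell command python3 -m inch 'ROWS' [OPENING] [FORCE]. ROWS is JSON, a list of rows, each a list of 4 numbers: the shift along the tool's x, y, z in m, then the turn about the tool's z in degrees. A call has 1 to 12 rows; each row shifts and turns the commanded pose from where the row before left it, along the tool's axes as they then stand; what a row does not reach is not made up. A row lasts 1/10 s, in which the tool goes at most 50 mm and 8.59 degrees, less where a joint would pass 70% of its speed; a pose out of reach is approached as far as the arm can. A call is refused whole if a number of a shift passes 0.05 or a number of a turn 8.59, either way. A call with a gripper value outside its range is refused whole. OPENING is the finger opening in m, from 0 to 0.0854, set as the call begins (- or left out, the last holds). The fingers move at their own pace and stop on an object; FORCE is the grip in N (left out, the last holds). Time passes only in rows, so rows that do not move let the fingers close. It gives the time, the measured TCP pose, the force, the opening and the grip force at its end, in the units of the state.
- bot.get_obs(): the state, without advancing time (a new reading comes with each control period).
- bot.read_camera(name): name is "scene" or "side" or "wrist"; returns a dict with "color" (400x640x3 uint8, red, green, blue), "mtx" (3x3 intrinsics, pixels), "world_from_camera" (4x4, takes a point from camera to world coordinates); the wrist camera has in their place "hand_eye" (4x4, takes a point from camera to tool coordinates, whose origin is the TCP and whose axes are the flange's). Camera axes: x right, y up, looking along -z (the intrinsics and any distortion apply to the point x, -y, -z); pixel columns grow to the right and rows downward; lengths in m; the calibration is good to about 2 mm. A picture is of the moment at which its call begins: read the wrist's pose just before it. There is no depth.
- bot.hand_in(): hands the job in; it is judged then, once.
The state is a dict: "t": time; "q": joint angles; "joint_vel": joint speeds; "joint_torque": joint torques, N m; "eef_pos": TCP position; "tool_rot": TCP orientation; "contact_force": force on the tool from outside, world axes, zero at the start; "torque": the same for the moment, N m; "gripper_width": opening from 0.0 (shut) to 1.0 (fully open); "grasp_force": force on a finger pad.
Only numpy, scipy, OpenCV 4.12 (cv2) and the standard library are available. Lean on these libraries where they do the work, as an engineer would, in place of code of your own. Each camera call takes 0.05 s, during which the arm holds its last target. There are 200 camera calls.

## Working session

There is one attempt and no reset: what is moved stays moved. The work goes in short steps, Python scripts to look and compute and a shell command to move; the robot and the scene stay as the last step left them, time stands still between calls to the robot, and variables do not carry over. Pictures are saved under pics/ and viewed, at most 10 in all, crops included, and the job is handed in when it is done.

```bash
mkdir -p pics; ls
python3 - <<'E'
from station import bot
import cv2,numpy as np
o=bot.get_obs();print(o['t'],o['eef_pos'],o['tool_rot'],o['gripper_width'],o['contact_force'])
np.set_printoptions(precision=4,suppress=True)
for n in ['scene','side']:
    r=bot.read_camera(n);cv2.imwrite(f'pics/{n}0.png',r['color'][...,::-1]);print(n,r['mtx'],r['world_from_camera'],[k for k in r])
E
```

```text
pics
0.0 [0.17847999 0.65040465 0.24434423] [-3.12706053e-05  1.33457740e-01  9.91054105e-01 -8.90242332e-04] 0.998032348470681 [ 0.86243962  0.34094197 -0.80727112]
scene [[511.8365   0.     317.2195]
 [  0.     511.8365 197.6945]
 [  0.       0.       1.    ]] [[-0.2646 -0.6033  0.7523  1.5769]
 [ 0.9643 -0.1742  0.1994  0.2025]
 [ 0.0107  0.7782  0.6279  0.9649]
 [ 0.      0.      0.      1.    ]] ['color', 'mtx', 'world_from_camera']
side [[365.0125   0.     316.9352]
 [  0.     365.0125 198.2526]
 [  0.       0.       1.    ]] [[ 0.9909  0.0991 -0.0916  0.4618]
 [-0.1348  0.7067 -0.6946 -0.8822]
 [-0.0041  0.7006  0.7136  0.9388]
 [ 0.      0.      0.      1.    ]] ['color', 'mtx', 'world_from_camera']
```

View pics/scene0.png

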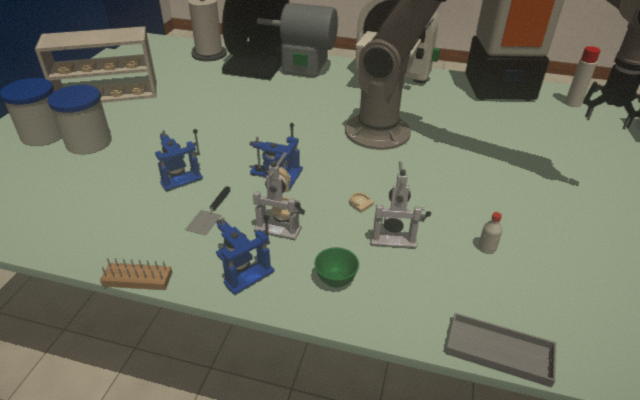

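View pics/side0.png

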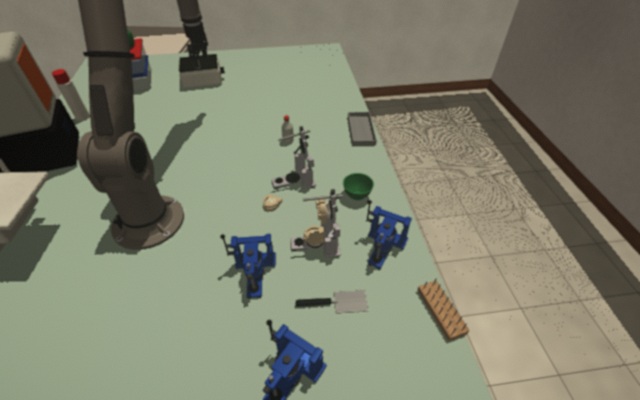

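The artic (cream casts) is at scene (278,205) and side (320,225). The spare is at scene (400,215). Blue look-alikes stand at scene (275,155) and (243,255).

Run:
```python
import cv2,numpy as np
a=cv2.imread('pics/scene0.png')[140:250,230:330];b=cv2.imread('pics/side0.png')[175:270,270:360]
a=cv2.resize(a,(400,440),interpolation=cv2.INTER_CUBIC);b=cv2.resize(b,(400,422),interpolation=cv2.INTER_CUBIC)
b=cv2.copyMakeBorder(b,0,18,0,0,cv2.BORDER_CONSTANT)
cv2.imwrite('pics/crop.png',np.hstack([a,b]))
```

```text
(no output)
```

View pics/crop.png

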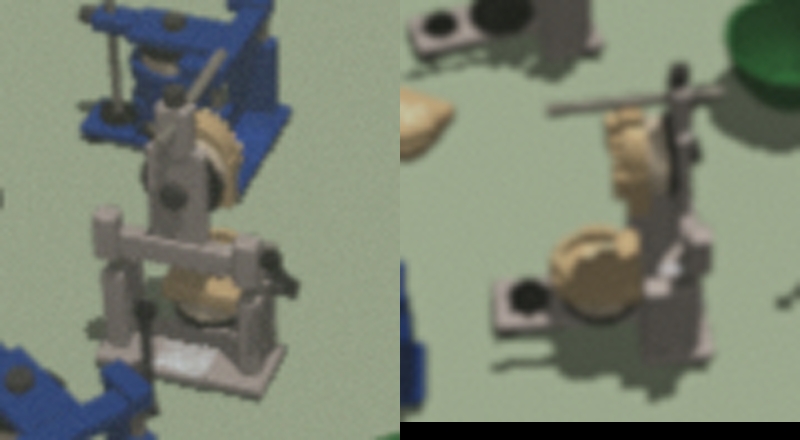

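```bash
cat > h.py <<'E'
import numpy as np
W=lambda R,t:(np.array(R),np.array(t))
C={'scene':(511.8365,317.2195,197.6945,np.array([[-0.2646,-0.6033,0.7523],[0.9643,-0.1742,0.1994],[0.0107,0.7782,0.6279]]),np.array([1.5769,.2025,.9649])),
'side':(365.0125,316.9352,198.2526,np.array([[0.9909,0.0991,-0.0916],[-0.1348,0.7067,-0.6946],[-0.0041,0.7006,0.7136]]),np.array([.4618,-.8822,.9388]))}
def ray(c,uv):
    f,cx,cy,R,t=C[c];return t,R@np.array([(uv[0]-cx)/f,-(uv[1]-cy)/f,-1])
def plane(c,uv,z):
    t,d=ray(c,uv);return t+d*(z-t[2])/d[2]
def tri(u1,u2):
    t1,d1=ray('scene',u1);t2,d2=ray('side',u2)
    s=np.linalg.lstsq(np.c_[d1,-d2],t2-t1,rcond=None)[0];a,b=t1+d1*s[0],t2+d2*s[1];return (a+b)/2,np.linalg.norm(a-b)
def proj(c,p):
    f,cx,cy,R,t=C[c];q=R.T@(p-t);return np.array([cx-f*q[0]/q[2],cy+f*q[1]/q[2]])
E
python3 - <<'E'
from h import *
np.set_printoptions(precision=4,suppress=True)
L=lambda u,v:(230+u/4,140+v/4); S=lambda u,v:(270+(u-400)/4.444,175+v/4.444)
T=plane('side',S(529,297),.022);print('table',T)
c1=plane('scene',L(98,360),.0);c2=plane('scene',L(262,398),.0);c3=plane('scene',L(287,350),.01);print('corners',c1,c2,np.linalg.norm(c1-c2),c3)
print('blocks',plane('scene',L(108,210),.121),plane('scene',L(250,242),.121))
print('foot',tri(L(222,53),S(550,108)));print('top',tri(L(160,140),S(722,93)))
m=(c1+c2)/2;v=m-T;yaw=np.arctan2(v[1],v[0]);e=c2-c1;print('yaw',yaw,np.arctan2(-e[0],e[1]),np.linalg.norm(v[:2]))
o=T[:2]+.06*np.array([np.cos(yaw),np.sin(yaw)]);print('origin',o)
for lk in(0,.5,.65,.8):
    p=np.array([.025+.078*np.sin(lk),.072,.075+.078*np.cos(lk)]);c,s=np.cos(yaw),np.sin(yaw)
    w=np.array([o[0]+c*p[0]-s*p[1],o[1]+s*p[0]+c*p[1],p[2]]);a=proj('scene',w);b=proj('side',w);print(lk,w,(a-[230,140])*4,(b-[270,175])*4.444+[400,0])
E
```

```text
table [ 0.4976 -0.1727  0.022 ]
corners [ 0.6071 -0.2336  0.    ] [ 0.6122 -0.1128 -0.    ] 0.12089914964078052 [ 0.5715 -0.1071  0.01  ]
blocks [ 0.589  -0.2249  0.121 ] [ 0.5949 -0.1243  0.121 ]
foot (array([ 0.5173, -0.168 ,  0.2087]), np.float64(0.004422977086199514))
top (array([ 0.6256, -0.1733,  0.2128]), np.float64(0.005812810456868993))
yaw -0.004537087274795946 -0.04221139016422241 0.11198050972473275
origin [ 0.5576 -0.173 ]
0 [ 0.583  -0.1011  0.153 ] [289.1997 198.6196] [634.758   83.6801]
0.5 [ 0.6204 -0.1012  0.1435] [272.1305 245.404 ] [688.0618  88.3341]
0.65 [ 0.6302 -0.1013  0.1371] [267.643 262.639] [701.6814  93.449 ]
0.8 [ 0.6389 -0.1013  0.1293] [263.6717 280.6088] [713.5944 100.0589]
```

```bash
python3 -m inch '[[0,0,-0.05,-7.2],[0,0,-0.05,-7.2],[-0.024,-0.042,0,0],[-0.024,-0.042,0,0],[-0.024,-0.042,0,0],[-0.024,-0.042,0,0],[-0.024,-0.042,0,0],[-0.024,-0.042,0,0],[-0.024,-0.042,0,0],[-0.024,-0.042,0,0],[-0.024,-0.042,0,0],[-0.024,-0.042,0,0]]' 0
python3 - <<'E'
from h import *
np.set_printoptions(precision=3,suppress=True)
print('bowl',plane('scene',(337,265),.05));print('blueback knob',plane('scene',(266,219),.15),'blueback mid',plane('scene',(245,265),.03),'bluefront',plane('scene',(276,165),.03),'spare',plane('scene',(395,222),.05), plane('scene',(222,226),.12))
E
```

```text
t: 1.3
eef_pos: [0.412, 0.225, 0.3452]
tool_rot: [-0.0, 0.008, 1.0, 0.0]
contact_force: [1.0, 1.0, 0.3]
gripper_width: 0.0
grasp_force: 0.0
bowl [0.72  0.028 0.05 ]
blueback knob [ 0.714 -0.153  0.15 ] blueback mid [ 0.765 -0.197  0.03 ] bluefront [ 0.334 -0.263  0.03 ] spare [0.523 0.141 0.05 ] [ 0.736 -0.261  0.12 ]
```

```bash
python3 -m inch '[[-0.025,-0.039,0,0],[-0.025,-0.039,0,0],[-0.025,-0.039,0,0],[-0.025,-0.039,0,0],[-0.025,-0.039,0,0],[-0.025,-0.039,0,0],[-0.025,-0.039,0,0],[-0.025,-0.039,0,0],[-0.025,-0.039,0,0],[-0.025,-0.039,0,0],[0,0,0,0],[0,0,0,0]]' 0
python3 - <<'E'
from station import bot
import cv2,numpy as np
np.set_printoptions(precision=4,suppress=True)
o=bot.get_obs();print(o['eef_pos'],o['tool_rot'],o['contact_force'])
r=bot.read_camera('wrist');cv2.imwrite('pics/w1.png',r['color'][...,::-1]);print(r['mtx'],r['hand_eye'])
E
```

```text
t: 2.5
eef_pos: [0.6549, -0.1682, 0.3442]
tool_rot: [-0.001, 0.009, 1.0, -0.0]
contact_force: [-0.5, 0.6, -0.6]
gripper_width: 0.003
grasp_force: 0.0
[ 0.6549 -0.1682  0.3442] [-0.0009  0.0094  1.     -0.0002] [-0.5458  0.6134 -0.6389]
[[313.1071   0.     318.3373]
 [  0.     313.1071 199.41  ]
 [  0.       0.       1.    ]] [[ 0.0002  0.9532  0.3023  0.0777]
 [ 1.     -0.0001 -0.0001  0.0003]
 [-0.0001  0.3023 -0.9532 -0.128 ]
 [ 0.      0.      0.      1.    ]]
```

View pics/w1.png

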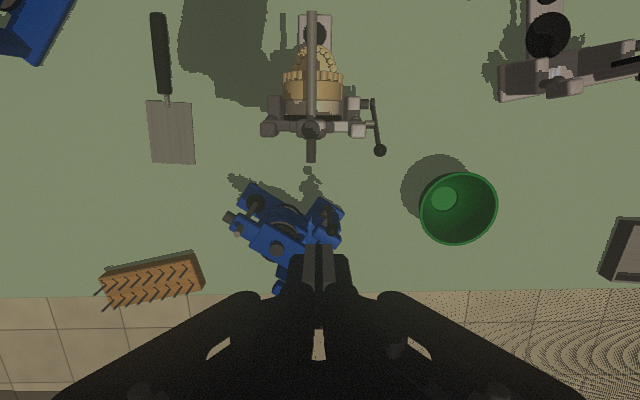

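Wrist view: pin top end at (311,161), lock knob at (380,150), incisal table at (315,33), pin foot at (312,12). The blue one is behind, at around (290,230).

```bash
cat >> h.py <<'E'
from scipy.spatial.transform import Rotation as Ro
HE=np.array([[0.0002,0.9532,0.3023,0.0777],[1,-0.0001,-0.0001,0.0003],[-0.0001,0.3023,-0.9532,-0.128]])
def wr(pos,q,uv,z):
    R=Ro.from_quat([q[1],q[2],q[3],q[0]]).as_matrix()
    d=R@HE[:,:3]@np.array([(uv[0]-318.3373)/313.1071,-(uv[1]-199.41)/313.1071,-1]);t=np.array(pos)+R@HE[:,3]
    return t+d*(z-t[2])/d[2]
E
python3 - <<'E'
from h import *
np.set_printoptions(precision=4,suppress=True)
P=[.6549,-.1682,.3442];q=[-.0009,.0094,1,-.0002]
for n,uv,z in [('pintop',(311,161),.211),('knob',(380,150),.138),('knob',(380,150),.145),('table',(315,33),.022),('foot',(312,12),.209),('blocks',(269,128),.118),('blocks',(357,128),.118),('baseL',(331,13),.01),('baseR',(300,13),.01),('blue',(250,190),.12),('blue',(330,205),.12)]:print(n,z,wr(P,q,uv,z))
k=np.array([.0,0])
E
```

```text
pintop 0.211 [ 0.6258 -0.1736  0.211 ]
knob 0.138 [ 0.6288 -0.1017  0.138 ]
knob 0.145 [ 0.6277 -0.103   0.145 ]
table 0.022 [ 0.4939 -0.1693  0.022 ]
foot 0.209 [ 0.5146 -0.17    0.209 ]
blocks 0.118 [ 0.6052 -0.2217  0.118 ]
blocks 0.118 [ 0.607  -0.1243  0.118 ]
baseL 0.01 [ 0.4687 -0.148   0.01  ]
baseR 0.01 [ 0.4679 -0.1884  0.01  ]
blue 0.12 [ 0.6755 -0.2482  0.12  ]
blue 0.12 [ 0.6957 -0.1549  0.12  ]
```

```bash
python3 -m inch '[[-0.002,-0.002,0.025,0],[0,-0.002,0.025,0],[0,-0.001,0.025,0],[0,0,0.025,0],[0,0,0.02,0],[0,0,0.01,0],[0,0,0,0],[0,0,0,0]]' 0
python3 -m inch '[[0.005,0,0,0],[0.005,0,0,0],[0.003,0,0,0],[0.002,0,0,0],[0.002,0,0,0],[0.002,0,0,0],[0.002,0,0,0],[0.002,0,0,0]]'
```

```text
t: 3.35
eef_pos: [0.6576, -0.1714, 0.2164]
tool_rot: [0.001, 0.008, 1.0, 0.0]
contact_force: [0.2, 0.3, 0.2]
gripper_width: -0.004
grasp_force: 0.0
t: 4.15
eef_pos: [0.6346, -0.1716, 0.2156]
tool_rot: [0.001, 0.008, 1.0, -0.0]
contact_force: [2.3, -0.9, 1.4]
gripper_width: 0.001
grasp_force: 0.7
```

```bash
python3 -m inch '[[0.003,0,0,0],[0.003,0,0,0],[0.003,0,0,0],[0.003,0,0,0],[0.003,0,0,0],[0.003,0,0,0],[0.003,0,0,0],[0.003,0,0,0],[0.003,0,0,0],[0.003,0,0,0],[0.003,0,0,0],[0.003,0,0,0]]'
```

```text
t: 5.35
eef_pos: [0.5977, -0.1709, 0.2151]
tool_rot: [-0.0, 0.008, 1.0, 0.0]
contact_force: [0.5, -0.0, -0.7]
gripper_width: -0.004
grasp_force: 0.5
```

```bash
python3 -m inch '[[0.003,0,0,0],[0.003,0,0,0],[0.003,0,0.001,0],[0.003,0,0.001,0],[0.003,0,0.001,0],[0.003,0,0.001,0],[0.003,0,0.001,0],[0.003,0,0.001,0],[0.003,0,0.001,0]]'
python3 - <<'E'
from station import bot
import cv2
for n,s in(('scene',(slice(130,260),slice(220,340))),('side',(slice(160,275),slice(260,370)))):
    cv2.imwrite(f'pics/{n}1.png',cv2.resize(bot.read_camera(n)['color'][s][...,::-1],(400,400)))
import numpy as np
cv2.imwrite('pics/c2.png',np.hstack([cv2.imread('pics/scene1.png'),cv2.imread('pics/side1.png')]))
E
```

```text
t: 6.25
eef_pos: [0.5708, -0.1707, 0.2082]
tool_rot: [-0.0, 0.008, 1.0, 0.0]
contact_force: [1.0, 0.2, 0.4]
gripper_width: 0.002
grasp_force: 0.4
```

View pics/c2.png

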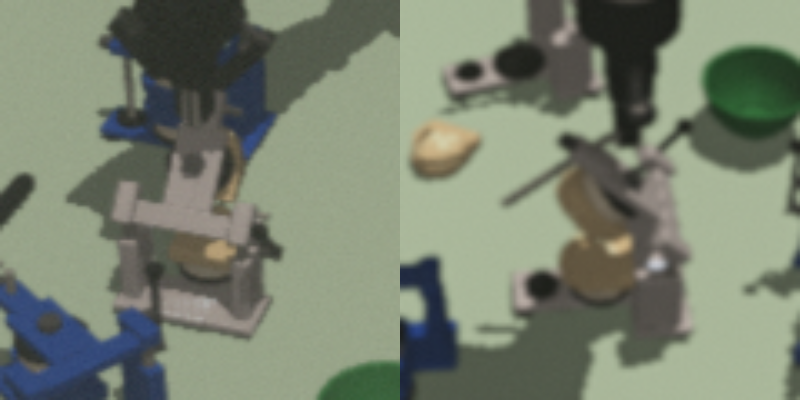

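Bow now about 0.9 rad; the pin slants back-up at side crop (640,110); the base hasn't moved. Next: lift over the pin top and press down along its arc.

```bash
python3 -m inch '[[-0.004,0,-0.005,0],[0,0,-0.015,0],[0,0,-0.01,0],[0.012,0,0,0],[0.013,0,0,0],[0,0,0,0],[0,0,0.006,0],[0,0,0.006,0],[0.002,0,0.004,0],[0.003,0,0.003,0],[0.004,0,0.003,0],[0.004,0,0.003,0]]'
```

```text
t: 7.55
eef_pos: [0.5365, -0.17, 0.2135]
tool_rot: [-0.001, 0.008, 1.0, 0.0]
contact_force: [-5.5, 2.0, 10.2]
gripper_width: 0.002
grasp_force: 5.1
```

```bash
python3 -m inch '[[0.004,0,0.003,0],[0.003,0,0.003,0],[0.003,0,0.003,0],[0.003,0,0.003,0],[0.003,0,0.003,0],[0.003,0,0.003,0],[0.003,0,0.003,0],[0.003,0,0.003,0]]'
```

```text
t: 8.35
eef_pos: [0.512, -0.1696, 0.1889]
tool_rot: [0.0, 0.008, 1.0, -0.0]
contact_force: [-0.9, -0.9, 0.2]
gripper_width: 0.001
grasp_force: 0.5
```

```bash
python3 -m inch '[[0.002,0,0.003,0],[0.002,0,0.003,0],[0.002,0,0.003,0],[0.002,0,0.003,0],[0.002,0,0.003,0],[0.001,0,0.003,0],[0.001,0,0.003,0],[0.001,0,0.003,0]]'
```

```text
t: 9.15
eef_pos: [0.499, -0.1695, 0.165]
tool_rot: [-0.0, 0.008, 1.0, -0.0]
contact_force: [-0.9, -0.8, 1.3]
gripper_width: -0.002
grasp_force: 0.5
```

```bash
python3 -m inch '[[0.001,0,0.002,0],[0.001,0,0.002,0],[0.001,0,0.002,0],[0,0,0.002,0],[0.001,0,0.002,0],[0,0,0.002,0]]'
```

```text
t: 9.75
eef_pos: [0.495, -0.1694, 0.1531]
tool_rot: [-0.0, 0.008, 1.0, 0.0]
contact_force: [-0.8, 0.0, 0.2]
gripper_width: -0.0
grasp_force: 0.4
```

```bash
python3 -m inch '[[0,0,0.001,0],[0,0,0.001,0],[0,0,0.001,0],[0,0,0.001,0]]'; python3 -m inch '[[0,0,0.001,0],[0,0,0.0005,0],[0,0,0,0]]'
```

```text
t: 10.15
eef_pos: [0.4951, -0.1694, 0.1492]
tool_rot: [0.0, 0.008, 1.0, 0.0]
contact_force: [-0.4, 0.1, 0.9]
gripper_width: -0.0
grasp_force: 0.4
t: 10.45
eef_pos: [0.4952, -0.1695, 0.1487]
tool_rot: [0.0, 0.008, 1.0, 0.0]
contact_force: [-4.4, 1.5, 11.5]
gripper_width: 0.0
grasp_force: 5.5
```

Stop reached: force rose to 11 N with the TCP at z = 0.1487, against 0.149 expected. Moving over behind the lever and taking a look.

```bash
python3 -m inch '[[0,0,-0.01,0],[0,0,-0.03,0],[0,0,-0.04,0],[-0.04,0.017,0,0],[-0.04,0.017,0,0],[-0.04,0.017,0,0],[-0.04,0.017,0,0],[-0.013,0,0,0],[0,0,0,0],[0,0,0,0]]'
python3 - <<'E'
from station import bot
import cv2,numpy as np
o=bot.get_obs();print(o['eef_pos'],o['tool_rot'],o['contact_force'])
w=bot.read_camera('wrist')['color'][60:260,200:440,::-1]
s=bot.read_camera('side')['color'][160:275,260:370,::-1]
cv2.imwrite('pics/c3.png',np.hstack([cv2.resize(w,(480,400)),cv2.resize(s,(320,400))]))
E
```

```text
t: 11.45
eef_pos: [0.6685, -0.105, 0.2277]
tool_rot: [-0.0, 0.009, 1.0, -0.0]
contact_force: [-0.3, -1.3, 0.5]
gripper_width: 0.005
grasp_force: 0.0
[ 0.66853369 -0.10495791  0.2277023 ] [-4.08452295e-04  8.65188028e-03  9.99962427e-01 -3.49622886e-04] [-0.28525006 -1.33577371  0.47168627]
```

View pics/c3.png

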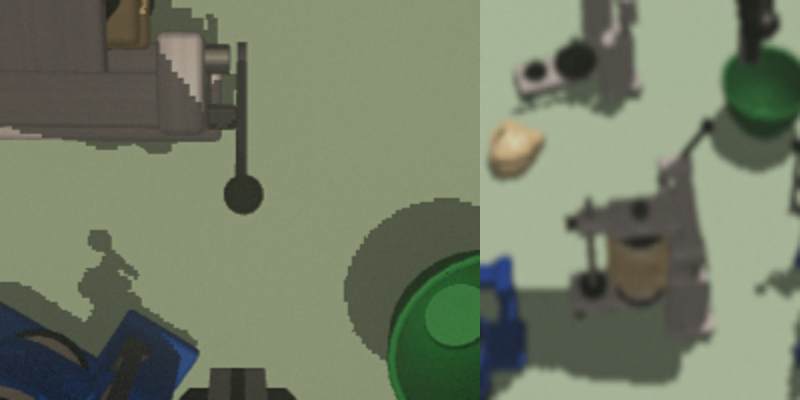

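The bow is level with its pin on the table. The knob is at wrist pixel (321.5,157).

```bash
python3 -c "
from h import *
print(wr([.6685,-.10496,.2277],[-.0004,.00865,.99996,-.0003],(321.5,157),.137))"
python3 -m inch '[[0,0.001,0.02,0],[0,0.001,0.02,0],[0,0,0.02,0],[0,0,0.016,0],[0,0,0,0]]'
```

```text
[ 0.62888138 -0.10178777  0.137     ]
t: 12.05
eef_pos: [0.6672, -0.1023, 0.1497]
tool_rot: [-0.002, 0.009, 1.0, 0.0]
contact_force: [0.0, -0.5, 0.5]
gripper_width: 0.004
grasp_force: 0.0
```

```bash
python3 -m inch '[[0.005,0,0.003,0],[0.005,0,0,0],[0.004,0,0,0],[0.003,0,0,0],[0.003,0,0,0],[0.003,0,0,0],[0.003,0,0,0],[0.003,0,0,0],[0.003,0,0,0],[0.003,0,0,0],[0.003,0,0,0],[0.003,0,0,0]]'; python3 -m inch '[[0.003,0,0,0],[0.003,0,0,0],[0.003,0,0,0],[0.003,0,0,0],[0.003,0,0,0],[0.003,0,0,0]]'
```

```text
t: 13.25
eef_pos: [0.6277, -0.1016, 0.1486]
tool_rot: [-0.0, 0.008, 1.0, 0.0]
contact_force: [1.2, 0.6, 0.8]
gripper_width: -0.003
grasp_force: 0.5
t: 13.85
eef_pos: [0.61, -0.1012, 0.1488]
tool_rot: [-0.0, 0.008, 1.0, 0.0]
contact_force: [-0.2, -0.1, 0.6]
gripper_width: -0.002
grasp_force: 0.3
```

```bash
python3 -m inch '[[0.002,0,0,0],[0.002,0,0,0],[0.002,0,0,0],[0.001,0,0,0],[0.001,0,0,0],[0.001,0,0,0]]';python3 -m inch '[[0.001,0,0,0],[0.001,0,0,0],[0,0,0,0]]'
```

```text
t: 14.45
eef_pos: [0.6012, -0.1011, 0.1488]
tool_rot: [0.0, 0.008, 1.0, 0.0]
contact_force: [0.6, 0.7, 1.2]
gripper_width: -0.001
grasp_force: 0.3
t: 14.75
eef_pos: [0.5999, -0.1011, 0.149]
tool_rot: [0.001, 0.008, 1.0, -0.0]
contact_force: [3.7, 1.0, -1.8]
gripper_width: 0.005
grasp_force: 1.7
```

```bash
python3 -m inch '[[0.0005,0,0,0],[0,0,0,0]]';python3 -m inch '[[0.0005,0,0,0],[0,0,0,0]]'
```

```text
t: 14.95
eef_pos: [0.5997, -0.1011, 0.1491]
tool_rot: [0.001, 0.008, 1.0, -0.0]
contact_force: [5.4, -0.0, -0.6]
gripper_width: 0.001
grasp_force: 2.6
t: 15.15
eef_pos: [0.5993, -0.101, 0.149]
tool_rot: [0.001, 0.008, 1.0, -0.0]
contact_force: [4.4, -0.2, -1.5]
gripper_width: 0.001
grasp_force: 2.6
```

Force rises and holds, so the stop is reached. Backing off and checking.

```bash
python3 -m inch '[[-0.005,0,0,0],[-0.02,0,0,0],[-0.03,0,-0.01,0],[-0.014,0,-0.03,0],[0,0,-0.04,0],[0,0,0,0],[0,0,0,0]]'
python3 - <<'E'
from station import bot
import cv2,numpy as np
o=bot.get_obs();print(o['eef_pos'],o['tool_rot'],o['contact_force'])
w=bot.read_camera('wrist')['color'][0:260,160:480,::-1]
s=bot.read_camera('side')['color'][160:275,260:370,::-1]
cv2.imwrite('pics/c4.png',np.hstack([cv2.resize(w,(492,400)),cv2.resize(s,(308,400))]))
E
```

```text
t: 15.85
eef_pos: [0.6671, -0.1025, 0.2293]
tool_rot: [0.0, 0.008, 1.0, 0.0]
contact_force: [-0.4, 0.5, -0.5]
gripper_width: -0.005
grasp_force: 0.0
[ 0.66706481 -0.10248816  0.22934488] [2.04446749e-05 8.42405766e-03 9.99964514e-01 7.56769516e-05] [-0.43799675  0.48756944 -0.45940783]
```

View pics/c4.png

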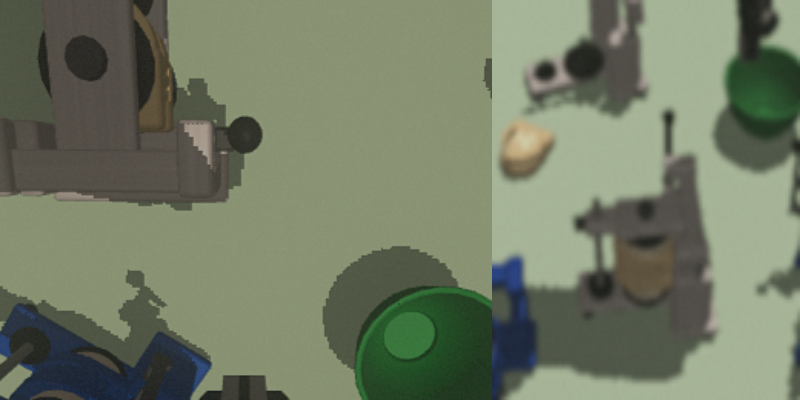

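```bash
python3 -c "
from h import *
P=[.66706,-.10249,.22934];q=[0,.00842,.99996,0]
print(wr(P,q,(318.7,87.2),.153),wr(P,q,(308.3,130.1),.005))
print(wr([.6685,-.10496,.2277],[-.0004,.00865,.99996,-.0003],(310,129),.005))"
```

```text
[ 0.5818153  -0.10051891  0.153     ] [ 0.6207212  -0.11245641  0.005     ]
[ 0.6206847  -0.11308832  0.005     ]
```

```bash
python3 -c "
from station import bot
print(bot.hand_in())"
```

```text
the job is handed in; nothing more can be done
None
```

I closed the artic's bow with its pin on the incisal table, pushed the lock lever upright to its stop, and handed the job in at about 16 s. In the last pictures the base had not moved by any amount I could measure. Contact forces read about 10–12 N at most, and the robot touched only the artic.

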